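# Put the dehumidifier back into service after washing its filter

## Robot

A 6-joint arm with a two-finger parallel gripper is mounted at the origin on the work surface. World frame = base frame: x ahead of the robot, y to its left, z up, the work surface at z = 0. Lengths are in m, angles in rad, forces in N, time in s.
With the tool pointing down it reaches from about 0.35 to 0.775 m from the base axis. Payload 5.5 kg.
Tool frame: the origin (TCP) lies at the very end of the fingers, on their centre line; the grasp point (between the pads) lies 19 mm behind it; z points along the fingers, y is the direction in which the jaws open and shut (so a half turn about z gives the same grasp; the last joint's range is limited). The gripper opens to 85 mm and grips with 20 to 120 N. Pads are 22 mm wide; open, the fingers measure 114 mm over their backs; the gripper's body (76 mm by 85 mm) begins 54 mm behind the grasp point. The pads swing forward as they close: fully open they stand 13 mm farther back than shut.
Start: joints at [1.138, 0.313, 0.046, 1.304, 0, 1.431], TCP at [0.166, 0.551, 0.231] pointing down, gripper open.
Joint ranges: [-2.76, 2.76], [-0.86, 1.69], [-1.03, 1.26], [-2.2, 2.34], [-1.47, 1.5], [-3.14, 3.14]. Speed limits (rad/s): [2.57, 2.57, 3.14, 3.14, 3.14, 3.14].

## Interface

Orientations are given as a unit quaternion [w, x, y, z].
In Python, from workcell import get_state, vision, workorder, silhouettes, tip_of gives the robot as it stands.
- The arm moves only by the shell command python3 -m inch 'ROWS' [FORCE]. ROWS is JSON, a list of rows, each a list of 7 numbers: the shift along the tool's x, y, z in cm, then the turn, a rotation vector about the tool's x, y, z in degrees, then the finger opening in cm, from 0 to 8.54. In form: [[dx, dy, dz, rx, ry, rz, hand], ...]. A call has 1 to 5 rows; each row shifts and turns the commanded pose from where the row before left it, along the tool's axes as they then stand; what a row does not reach is not made up. A row lasts 1/10 s, in which the tool goes at most 50 mm and 8.59 degrees, less where a joint would pass 70% of its speed; a pose out of reach is approached as far as the arm can. A call with a gripper value outside its range is refused whole. The fingers move at their own pace and stop on an object; FORCE is the grip in N (left out, the last holds). Time passes only in rows, so rows that do not move let the fingers close. It gives the time, the measured TCP pose, the force and the opening at its end, in the units of the state.
- get_state(): the state, without advancing time (a new reading comes with each control period).
- vision.read_camera(name): name is "side" or "top" or "wrist"; returns a dict with "pixels" (384x512x3 uint8, red, green, blue), "depth" (384x512 float32, m along the optical axis (not along the pixel's ray), 0 where there is no reading), "mtx" (3x3 intrinsics, pixels), "T" (4x4, takes a point from camera to world coordinates); the wrist camera has in their place "tool_from_camera" (4x4, takes a point from camera to tool coordinates, whose origin is the TCP and whose axes are the flange's). Camera axes: x right, y up, looking along -z (the intrinsics and any distortion apply to the point x, -y, -z); pixel columns grow to the right and rows downward; lengths in m; the calibration is good to about 2 mm. A picture is of the moment at which its call begins: read the wrist's pose just before it.
- workorder.hand_in(): hands the job in, once; it reports no verdict.
Trained networks look in a picture, given as the dict that the camera call returned (one of the last four; its "shot" number tells which), for a name from the list of things; names that differ only in an ending like _2 or _b are one class to them, and where a whole thing is asked for, a point or a joint stands for the part that bears it (a point fixed in the world has none). Each returns a list of dicts, best first, with "confidence" (0 to 1); they miss things now and then, are a little off and sometimes report something else, mostly with a low value. They report only what shows in the picture. A call takes as long as a camera call.
- silhouettes(picture, label): "mask" (384x512 bool, what is visible of it) and "location" ([column, row] in pixels, amid what is visible of it).
- tip_of(picture, label): "location" ([column, row] in pixels: a listed point, or the origin of a listed thing).
The state is a dict: "clock": time; "joint_pos": joint angles; "qvel": joint speeds; "tau": joint torques, N m; "tcp_pos": TCP position; "orientation": TCP orientation; "wrist_force": force on the tool from outside, world axes, zero at the start; "ft_torque": the same for the moment, N m; "finger_gap": finger opening in m.
Only numpy, scipy, OpenCV 4.12 (cv2) and the standard library are available. Lean on these libraries where they do the work, as an engineer would, in place of code of your own. Each camera call takes 0.05 s, during which the arm holds its last target.

## Task

The washed filter is back in the cream dehumidifier, so put the machine back into service by pushing and pressing only: push its filter door fully shut, then press down the green-marked end of the black power rocker until it is fully over to on, and then press the amber filter-reset button all the way in, keep it down for at least two seconds and let it go. Do not press the two grey buttons, and do not pick up or shift anything else on the shelf.

Things in the scene. Friction and masses are not known exactly. Their poses are not given: they have to be found in the camera images.
- dehumidifier: Cream dehumidifier, fixed, 170 mm deep (x), 240 wide (y), 250 high. Origin: centre of underside; -x is its front, which faces the robot within 0.35 rad; z up. Dark control strip along the front of the flat top, from -y to +y: black power rocker (y -80 mm), grey fan button (-25), amber reset button (+25), grey timer button (+75). Filter door on the upper front, water tank below.
- filter_door (a joint): Cream filter door, 224 mm wide, 8 thick, from 106 to 242 mm above the shelf, upright hinge at its +y edge. 0 rad = shut flat (outer face in the plane x = -87 mm of the dehumidifier); grows as the free -y edge swings out towards the robot. Starts ajar, 0.35 to 0.70. Light friction hinge: stays where left, moves with about 0.5 N at mid-width; 0.03 rad or less counts as shut.
- door_hinge (a point): Point on the door's outer face at its hinge edge (+y) and top edge. When shut it lies at (-87, 112, 242) mm in the dehumidifier's frame.
- door_push (a point): Point on the door's outer face, half-way across its width (110 mm from the hinge) and 20 mm below its top edge; swings with the door, a good place to push. When shut it lies at (-87, 2, 222) mm in the dehumidifier's frame. Its z axis is up and its -x axis points out of the outer face.
- power_rocker (a joint): Black power rocker on the top, 40 mm long (x), 22 wide, two halves in a shallow V, pivot in the middle 7 mm above the top. 0 rad = off: rear (+x) half with the green bar stands up, its end 7 mm above the pivot. 0.34 = fully on: rear half pressed down level, 7 mm above the top. Needs about 2 N at its end, stays where left; on above 0.29.
- rocker_on_end (a point): Point on the upper face of the rocker's rear half, on the green bar, 15 mm from the pivot; press it straight down. Moves with the rocker: 262 mm above the shelf when off, 257 mm when on.
- filter_reset (a joint): Amber round filter-reset button, 20 mm across, standing 8 mm above the top; with an amber lamp behind it. Value is how far it is pressed: 0 = released, 0.004 m = fully in; springs back. Starts moving at about 1.3 N, fully in at about 4 N; counts as pressed above 0.0025 m.
- filter_reset_top (a point): Centre of the amber button's upper face, 258 mm above the shelf when released.
- fan_button (a joint): Grey round fan button, 20 mm across, 8 mm high, 50 mm to the -y side of the amber one. Value is how far it is pressed, 0 to 0.004 m. Not to be pressed.
- fan_button_top (a point): Centre of the fan button's upper face, 258 mm above the shelf.
- timer_button (a joint): Grey round timer button, 20 mm across, 8 mm high, 50 mm to the +y side of the amber one. Value is how far it is pressed, 0 to 0.004 m. Not to be pressed.
- timer_button_top (a point): Centre of the timer button's upper face, 258 mm above the shelf.
- coaster: Bystander: loose grey round coaster, 96 mm across, 8 mm thick, flat on the shelf. Origin: centre of its underside.
- tumbler: Bystander: clear glass tumbler, 72 mm across, 95 mm high, loose, standing on the coaster. Origin: centre of its underside, z up.
- storage_box: Bystander: teal plastic storage box with a sliding lid, loose, 190 mm (x) by 130 mm (y) by 86 mm high. Origin: centre of its underside.
- spring_clip: Bystander: loose chrome spring clip, about 78 mm long, 50 mm wide, 28 mm high, lying on the shelf. Origin: on its underside, near the coil.

How it is judged:
By the outcome, as a careful person would: the job done as asked, in the order asked, and still so for the second after the job is handed in, with the robot touching nothing.
It also fails if it takes over 58 s, if anything falls off the work surface, if the arm or the gripper's body presses on something with over 40 N, if the wrist force passes 120 N, or if a joint passes its speed limit or range.

## Working session

There is one attempt and no reset: what is moved stays moved. The work goes in short steps, Python scripts to look and compute and a shell command to move; the robot and the scene stay as the last step left them, time stands still between calls to the robot, and variables do not carry over. Pictures are saved under pics/ and viewed, and the job is handed in when it is done.

```bash
ls; mkdir -p pics; cat > h.py <<'E'
import numpy as np, cv2, json
from workcell import get_state, vision, workorder, silhouettes, tip_of
from scipy.spatial.transform import Rotation as R
def Ttool(s):
    T=np.eye(4); q=s["orientation"]; T[:3,:3]=R.from_quat([q[1],q[2],q[3],q[0]]).as_matrix(); T[:3,3]=s["tcp_pos"]; return T
def shot(n,save):
    s=get_state(); p=vision.read_camera(n)
    if "T" not in p: p["T"]=Ttool(s)@np.array(p["tool_from_camera"])
    cv2.imwrite("pics/"+save,p["pixels"][:,:,::-1]); return p
def px2w(p,uv,d=None):
    K=np.array(p["mtx"]); u,v=uv
    if d is None:
        w=p["depth"][max(0,int(v)-1):int(v)+2,max(0,int(u)-1):int(u)+2]; w=w[w>0]; 
        if len(w)==0: return None
        d=np.median(w)
    c=np.array([(u-K[0,2])/K[0,0]*d,-(v-K[1,2])/K[1,1]*d,-d,1]); return (np.array(p["T"])@c)[:3]
def w2px(p,X):
    c=np.linalg.inv(np.array(p["T"]))@np.append(X,1); K=np.array(p["mtx"]); d=-c[2]
    return np.array([K[0,0]*c[0]/d+K[0,2],-K[1,1]*c[1]/d+K[1,2]])
E
python3 - <<'E'
from h import *
np.set_printoptions(precision=4,suppress=True)
print(get_state())
for n in ["top","side"]:
    p=shot(n,n+"0.png"); print(n,[k for k in p], p["mtx"],p["T"])
    for l in ["door_hinge","door_push","rocker_on_end","filter_reset_top","fan_button_top","timer_button_top","dehumidifier","coaster","tumbler","storage_box","spring_clip"]:
        r=tip_of(p,l)[:1]
        for a in r: print(l,a["confidence"],np.round(a["location"],1),px2w(p,a["location"]))
E
```

```text
pics
{'clock': 0.0, 'joint_pos': array([ 1.1384,  0.314 ,  0.045 ,  1.3036, -0.    ,  1.4312]), 'qvel': array([-0.0013,  0.0004,  0.0008, -0.0009, -0.0006,  0.0009]), 'tau': array([  0.0026, -48.0625,  29.8536,   0.0192,   0.0001,   0.    ]), 'tcp_pos': array([0.1658, 0.5501, 0.2304]), 'orientation': array([-0.0002,  0.1459,  0.9893, -0.0009]), 'wrist_force': array([-0.2528,  0.7925, -0.5317]), 'ft_torque': array([-0.0178,  0.0044,  0.0379]), 'finger_gap': 0.08549521473566807}
top ['pixels', 'depth', 'mtx', 'T', 'shot'] [[412.4051   0.     251.5393]
 [  0.     412.4051 185.7876]
 [  0.       0.       1.    ]] [[-0.0191  0.9908 -0.1341  0.4203]
 [-0.9998 -0.02   -0.0055  0.0022]
 [-0.0081  0.134   0.991   1.2207]
 [ 0.      0.      0.      1.    ]]
door_hinge 0.74 [244.4 166.2] [0.6017 0.024  0.2369]
door_push 0.59 [275.7 203.4] [ 0.5103 -0.0497  0.2311]
rocker_on_end 0.65 [326.5 149.3] [ 0.6332 -0.1714  0.2643]
filter_reset_top 0.48 [281.4 151.9] [ 0.6305 -0.0651  0.2583]
fan_button_top 0.53 [232.4 231.6] [0.4503 0.0672 0.0123]
timer_button_top 0.44 [259.  154.4] [ 0.6267 -0.0118  0.
[... 356 characters left out ...]
0.9981  0.0529 -0.0329  0.5362]
 [-0.0616  0.7595 -0.6476 -0.7372]
 [-0.0093  0.6484  0.7613  1.009 ]
 [ 0.      0.      0.      1.    ]]
door_hinge 0.83 [254.4 157.4] [0.6102 0.2615 0.0026]
door_push 0.65 [224.7 184.3] [ 0.5088 -0.0609  0.2337]
rocker_on_end 0.63 [277.7 212.3] [ 0.633  -0.1827  0.2626]
filter_reset_top 0.38 [272.2 176.4] [ 0.6323 -0.0625  0.2567]
fan_button_top 0.54 [269.9 192.1] [ 0.6214 -0.1143  0.2564]
timer_button_top 0.62 [276.3 165.4] [ 0.6478 -0.0193  0.2513]
dehumidifier 0.41 [248.2 140.1] [0.593  0.3437 0.0122]
coaster 0.59 [248.4 140.5] [0.5937 0.3425 0.0112]
tumbler 0.93 [248.9 135.1] [0.5958 0.3432 0.0372]
storage_box 0.68 [271.5 166.5] [ 0.6343 -0.0258  0.2549]
```

```bash
python3 - <<'E'
import cv2
a=cv2.imread('pics/top0.png');cv2.imwrite('pics/top0c.png',cv2.resize(a[100:280,180:400],None,fx=3.4,fy=3.3,interpolation=2))
a=cv2.imread('pics/side0.png');cv2.imwrite('pics/side0c.png',cv2.resize(a[100:290,150:380],None,fx=3.1,fy=3.1,interpolation=2))
E
```

```text
(no output)
```

View pics/top0.png

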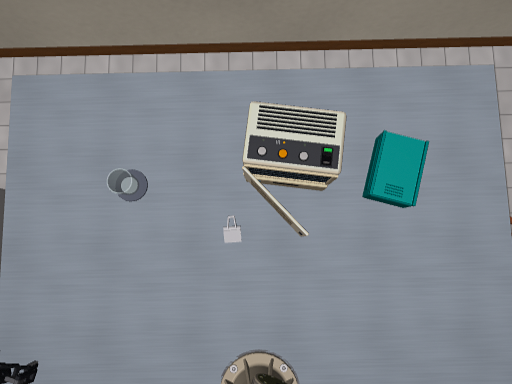

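View pics/side0.png

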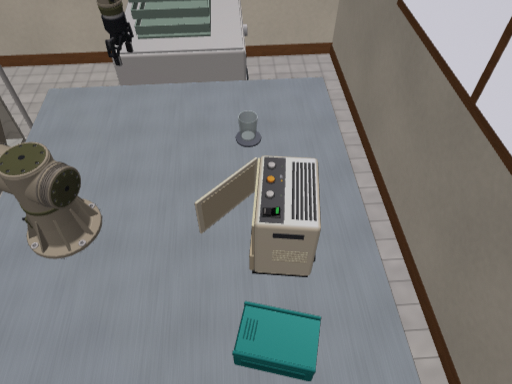

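```bash
ls pics
```

```text
side0.png
side0c.png
top0.png
top0c.png
```

View pics/top0c.png

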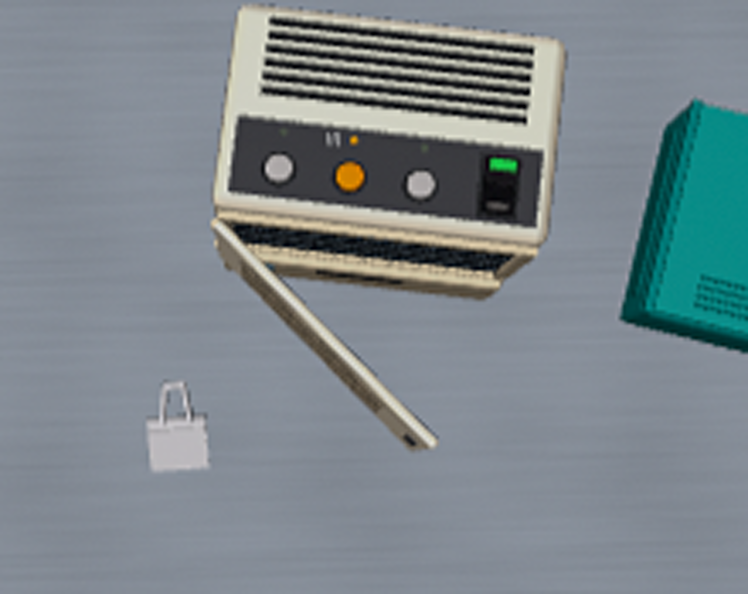

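View pics/side0c.png

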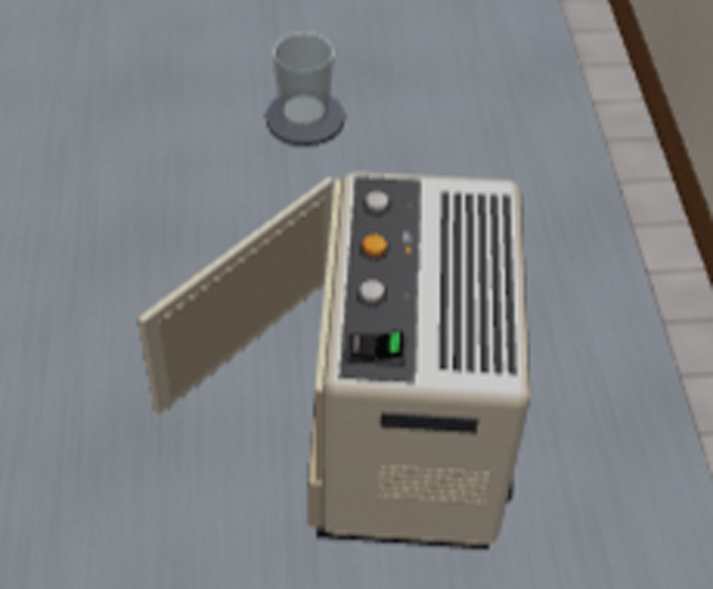

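The top view shows the door ajar, with its free edge near pixel (305,235). The amber button is at (283,153), the grey buttons at (262,151) and (304,156), and the green bar at (328,150). The side view agrees. Next I'll fit the machine's pose from the depth data and colours.

```bash
python3 - <<'E'
from h import *
np.set_printoptions(precision=4,suppress=True)
for n in ["top","side"]:
    p=shot(n,n+"1.png"); K=np.array(p["mtx"]); d=p["depth"]
    v,u=np.mgrid[:384,:512]
    P=np.stack([(u-K[0,2])/K[0,0]*d,-(v-K[1,2])/K[1,1]*d,-d],-1)@np.array(p["T"])[:3,:3].T+np.array(p["T"])[:3,3]
    m=(abs(P[...,2]-.25)<.006)&(d>0)&(abs(P[...,1])<.3)&(P[...,0]>.45)
    mm=cv2.morphologyEx(m.astype(np.uint8),cv2.MORPH_OPEN,np.ones((5,5)))
    nn,lab,st,_=cv2.connectedComponentsWithStats(mm); k=1+st[1:,4].argmax()
    Q=P[lab==k]; r=cv2.minAreaRect((Q[:,:2]*1000).astype(np.float32)); print(n,"top rect",r,"z",np.median(Q[:,2]))
    hsv=cv2.cvtColor(p["pixels"],cv2.COLOR_RGB2HSV)
    near=(d>0)&(P[...,2]>.24)&(P[...,2]<.28)&(abs(P[...,1])<.25)
    for nm,lo,hi in [("amber",(8,150,120),(22,255,255)),("green",(50,120,80),(75,255,255))]:
        c=(cv2.inRange(hsv,lo,hi)>0)&near
        nn,lab,st,ce=cv2.connectedComponentsWithStats(c.astype(np.uint8)); k=1+st[1:,4].argmax(); print(nm,ce[k],st[k],P[lab==k].mean(0), np.median(P[lab==k],0))
    # door points: z .15-.245, in front
    dm=(d>0)&(P[...,2]>.225)&(P[...,2]<.25)&(abs(P[...,1])<.25)&(P[...,0]<.575)&(P[...,0]>.35)
    D=P[dm]; print("door",len(D))
    if len(D)>10:
        L=cv2.fitLine((D[:,:2]).astype(np.float32),cv2.DIST_HUBER,0,.01,.01).ravel(); print(L, D[D[:,1].argmin()],D[D[:,1].argmax()], D[D[:,0].argmin()])
    for l in ["rocker_on_end","filter_reset_top","fan_button_top","timer_button_top","door_push","door_hinge"]:
        print(l,[(round(a["confidence"],2),np.round(a["location"],1),px2w(p,a["location"])) for a in tip_of(p,l)[:2]])
E
```

```text
top top rect ((670.5003051757812, -98.50816345214844), (236.12974548339844, 155.49014282226562), 81.91168212890625) z 0.2506514909460561
amber [282.3704 153.    ] [279 149   8   9  54] [ 0.6278 -0.0674  0.258 ] [ 0.6276 -0.0666  0.2585]
green [327.3871 149.5484] [324 148   8   4  31] [ 0.6332 -0.174   0.2615] [ 0.6326 -0.1734  0.2613]
door 328
[ 0.7384  0.6743  0.5087 -0.0544] [ 0.5707 -0.1988  0.2367] [0.574  0.0086 0.2269] [ 0.4332 -0.1209  0.2408]
rocker_on_end [(0.59, array([326.6, 147.7]), array([ 0.6375, -0.1722,  0.2626]))]
filter_reset_top []
fan_button_top [(0.59, array([302.7, 151.4]), array([ 0.6317, -0.1164,  0.2535]))]
timer_button_top [(0.51, array([262.8, 150.2]), array([ 0.6354, -0.0209,  0.259 ]))]
door_push [(0.88, array([274.8, 203.5]), array([ 0.5112, -0.0481,  0.2189]))]
door_hinge [(0.78, array([242.8, 168.9]), array([0.5979, 0.0284, 0.2214]))]
side top rect ((669.2174072265625, -98.54217529296875), (238.40252685546875, 153.77981567382812), 81.9490966796875) z 0.25030574103217285
amber [270.3421 178.3947] [267 176   8   6  38] [ 0.6269 -0.0692  0.2568] [ 0.6265 
[... 217 characters left out ...]
121   0.2253]
rocker_on_end [(0.66, array([275. , 211.3]), array([ 0.6272, -0.1781,  0.261 ])), (0.35, array([252.4, 154.8]), array([0.6041, 0.2769, 0.0008]))]
filter_reset_top [(0.55, array([271.2, 174.7]), array([ 0.6312, -0.0506,  0.2502]))]
fan_button_top [(0.54, array([272. , 193.1]), array([ 0.6262, -0.1184,  0.257 ])), (0.32, array([275.1, 341.5]), array([ 0.6097, -0.4189,  0.0775]))]
timer_button_top [(0.49, array([272.8, 166.9]), array([ 0.6375, -0.0276,  0.255 ]))]
door_push [(0.88, array([225.3, 183.4]), array([ 0.5104, -0.0583,  0.2341])), (0.41, array([248.2, 136.5]), array([0.593 , 0.3397, 0.0337]))]
door_hinge [(0.87, array([253.3, 155.7]), array([ 0.6071,  0.2738, -0.0008]))]
```

Machine yaw is about -8.1°, with its centre near (0.670, -0.0985) and the door at about 0.69 rad. The hinge comes out at (0.600, 0.025), and button and hinge positions agree between views. Next: turn the tool to match the machine, close the fingers and go to a staging point in front of the door.

```bash
python3 -m inch '[[0,0,0,0,0,-4.35,0],[0,0,0,0,0,-4.35,0],[-2,-2.6,0.1,0,0,0,0],[-2.4,-3.1,0.1,0,0,0,0],[-2.4,-3.1,0.1,0,0,0,0]]' 20
```

```text
clock: 2.4
tcp_pos: [0.2212, 0.453, 0.2281]
orientation: [0.0, 0.07, 0.998, 0.0]
wrist_force: [0.4, -0.3, 0.4]
finger_gap: 0.0121
```

```bash
python3 -m inch '[[-2.4,-3.1,0.1,0,0,0,0],[-2.4,-3.1,0.1,0,0,0,0],[-2.4,-3.1,0.1,0,0,0,0],[-2.4,-3.1,0.1,0,0,0,0],[-2.4,-3.1,0.1,0,0,0,0]]'
```

```text
clock: 2.9
tcp_pos: [0.3185, 0.2822, 0.2235]
orientation: [0.0, 0.07, 0.998, 0.0]
wrist_force: [0.9, 0.5, -0.6]
finger_gap: 0.0003
```

```bash
python3 -m inch '[[-2.4,-3.1,0.1,0,0,0,0],[-2.4,-3.1,0.1,0,0,0,0],[-2.4,-3.1,0.1,0,0,0,0],[-2.4,-3.1,0.1,0,0,0,0],[0,0,0,0,0,0,0]]'
```

```text
clock: 3.4
tcp_pos: [0.3978, 0.1441, 0.2194]
orientation: [0.001, 0.074, 0.997, -0.0]
wrist_force: [-0.3, 0.4, 0.0]
finger_gap: -0.0004
```

```bash
python3 -m inch '[[-2.3,-3.2,0.1,0,0,0,0],[-2.3,-3.2,0.1,0,0,0,0],[-2.3,-3.2,0.1,0,0,0,0],[-2.2,-3.2,0.1,0,0,0,0],[0,0,0,0,0,0,0]]'; python3 - <<'E'
from h import *
p=shot("side","s2.png"); a=cv2.imread('pics/s2.png'); cv2.imwrite('pics/s2c.png',cv2.resize(a[60:290,130:380],None,fx=2.6,fy=2.6,interpolation=2))
s=get_state(); print(s["tcp_pos"],s["wrist_force"])
E
```

```text
clock: 3.9
tcp_pos: [0.4697, 0.0051, 0.2151]
orientation: [0.001, 0.073, 0.997, -0.0]
wrist_force: [0.1, 0.1, -1.1]
finger_gap: 0.0001
[0.46830189 0.00681918 0.21504208] [0.08560002 0.41858987 0.02856908]
```

View pics/s2c.png

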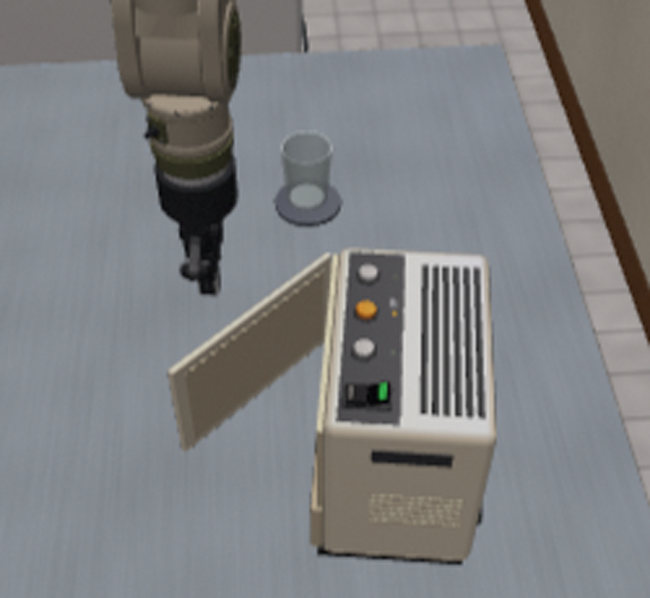

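The side view shows the closed gripper in front of the door's outer face, around (205,270) in the crop, clear of everything. I'll push along the arc at mid-width.

```bash
python3 -m inch '[[-1.5,-1.3,0,0,0,0,0],[-1.5,-1.3,0,0,0,0,0],[-1,-0.8,0,0,0,0,0],[-0.7,-0.5,0,0,0,0,0],[-0.8,-0.6,0,0,0,0,0]]'
```

```text
clock: 4.45
tcp_pos: [0.5158, -0.0441, 0.2152]
orientation: [-0.0, 0.07, 0.998, 0.0]
wrist_force: [-1.0, 0.5, 0.1]
finger_gap: -0.0001
```

```bash
python3 -m inch '[[-0.8,-0.6,0,0,0,0,0],[-0.8,-0.5,0,0,0,0,0],[-0.8,-0.5,0,0,0,0,0],[-0.8,-0.4,0,0,0,0,0],[-0.8,-0.3,0,0,0,0,0]]'
```

```text
clock: 4.95
tcp_pos: [0.5528, -0.0733, 0.2152]
orientation: [-0.0, 0.07, 0.998, 0.0]
wrist_force: [-0.5, 0.4, 0.6]
finger_gap: 0.0002
```

```bash
python3 -m inch '[[-0.6,-0.2,0,0,0,0,0],[-0.4,-0.1,0,0,0,0,0],[0,0,0,0,0,0,0]]'; python3 - <<'E'
from h import *
p=shot("side","s3.png"); a=cv2.imread('pics/s3.png'); cv2.imwrite('pics/s3c.png',cv2.resize(a[60:290,130:380],None,fx=2.6,fy=2.6,interpolation=2))
s=get_state(); print(s["tcp_pos"],s["wrist_force"])
C=np.array([.6700,-.0985]); d=s["tcp_pos"][:2]-C; a=-.1414
print("local",np.array([[np.cos(a),np.sin(a)],[-np.sin(a),np.cos(a)]])@d)
E
```

```text
clock: 5.25
tcp_pos: [0.5623, -0.0776, 0.2152]
orientation: [0.0, 0.07, 0.998, -0.0]
wrist_force: [0.1, -0.1, 0.1]
finger_gap: -0.0
[ 0.56193767 -0.07736142  0.21522727] [-0.26659419 -0.76016492  0.27586153]
local [-0.10996288  0.00569846]
```

View pics/s3c.png

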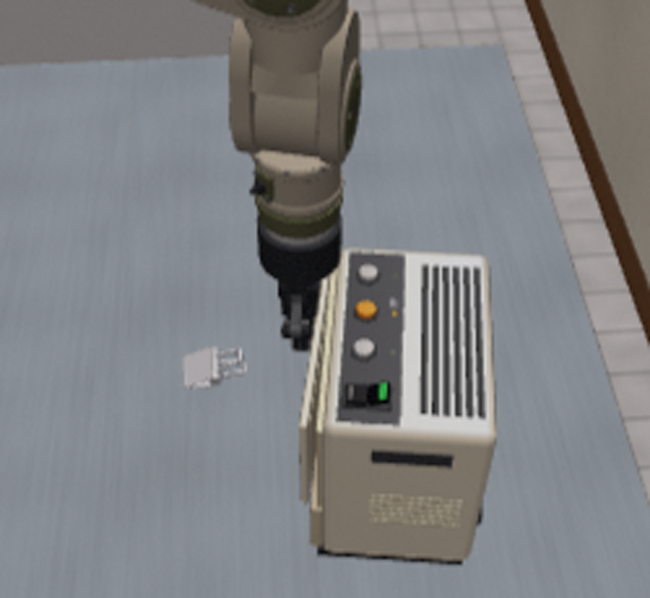

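The door has closed to a small gap: its free edge at about (305,450) in the crop still stands off the body. I'll push the rest slowly until the force rises.

```bash
python3 -m inch '[[-0.3,-0.1,0,0,0,0,0],[-0.3,-0.05,0,0,0,0,0],[-0.3,0,0,0,0,0,0]]'
```

```text
clock: 5.6
tcp_pos: [0.5671, -0.0794, 0.2153]
orientation: [-0.003, 0.07, 0.998, 0.0]
wrist_force: [-16.9, 2.8, 10.6]
finger_gap: -0.0001
```

```bash
python3 -m inch '[[-0.15,0,0,0,0,0,0],[0,0,0,0,0,0,0]]'
```

```text
clock: 5.8
tcp_pos: [0.567, -0.0793, 0.2154]
orientation: [-0.005, 0.07, 0.998, 0.0]
wrist_force: [-15.5, 2.8, 9.2]
finger_gap: -0.0003
```

```bash
python3 - <<'E'
from h import *
s=get_state(); print(s["tcp_pos"],s["wrist_force"],s["ft_torque"])
for n in ["side","top","wrist"]:
    p=shot(n,n+"4.png"); a=cv2.imread(f'pics/{n}4.png')
    if n=="side": a=cv2.resize(a[130:290,230:340],None,fx=3.7,fy=3.7,interpolation=2)
    if n=="top": a=cv2.resize(a[90:240,210:370],None,fx=3.7,fy=3.7,interpolation=2)
    cv2.imwrite(f'pics/{n}4c.png',a)
E
```

```text
[ 0.5669856  -0.07934069  0.21536166] [-15.49578267   2.8299929    9.15388326] [3.26598752e-01 2.84026534e+00 5.43225378e-04]
```

View pics/side4c.png

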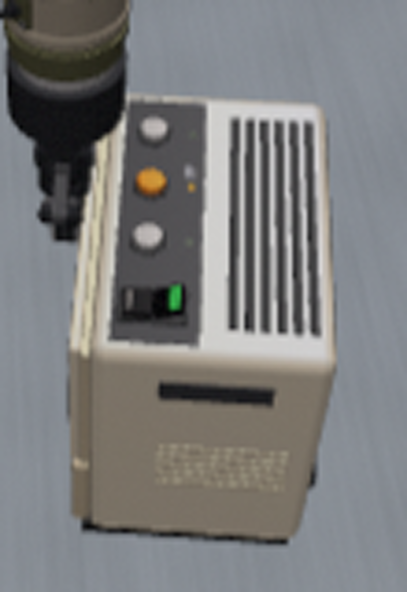

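View pics/top4c.png

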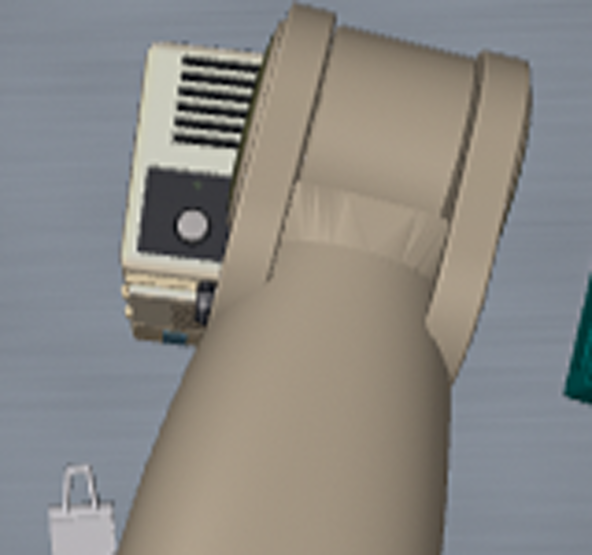

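View pics/wrist4c.png

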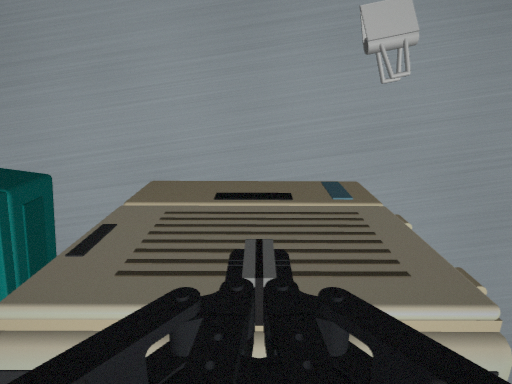

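The side view shows the door flush along the front edge, around (80,350) in the crop, and the wrist view shows its grille parallel to the body. I'll back off and measure the door angle.

```bash
python3 -m inch '[[0.6,0,0,0,0,0,0],[2,0,0,0,0,0,0],[3,0,-2,0,0,0,0],[3,0,-4,0,0,0,0],[0,0,0,0,0,0,0]]'; python3 - <<'E'
from h import *
np.set_printoptions(precision=4,suppress=True)
s=get_state(); print(s["tcp_pos"],s["wrist_force"],s["ft_torque"])
for n in ["side","wrist"]:
    p=shot(n,n+"5.png"); K=np.array(p["mtx"]); d=p["depth"]
    v,u=np.mgrid[:384,:512]; T=np.array(p["T"])
    P=np.stack([(u-K[0,2])/K[0,0]*d,-(v-K[1,2])/K[1,1]*d,-d],-1)@T[:3,:3].T+T[:3,3]
    a=-.1414; L=(P[...,:2]-[.67,-.0985])@np.array([[np.cos(a),np.sin(a)],[-np.sin(a),np.cos(a)]]).T
    for zlo,zhi in [(.12,.17),(.17,.225)]:
        m=(d>0)&(P[...,2]>zlo)&(P[...,2]<zhi)&(L[...,0]<-.06)&(L[...,0]>-.15)&(abs(L[...,1])<.108)
        X,Y=L[m][:,0],L[m][:,1]
        if m.sum()<30: print(n,zlo,m.sum()); continue
        c=np.polyfit(Y,X,1); r=X-np.polyval(c,Y); k=abs(r)<.004; c=np.polyfit(Y[k],X[k],1)
        print(n,zlo,m.sum(),"slope",c[0],"x at y=0",c[1], "res",np.std(X[k]-np.polyval(c,Y[k])))
    a=cv2.imread(f'pics/{n}5.png')
    if n=="side": a=cv2.resize(a[130:290,230:340],None,fx=3.7,fy=3.7,interpolation=2)
    cv2.imwrite(f'pics/{n}5c.png',a)
E
```

```text
clock: 6.45
tcp_pos: [0.4861, -0.0681, 0.2807]
orientation: [0.004, 0.07, 0.998, -0.001]
wrist_force: [0.7, -0.3, 0.1]
finger_gap: -0.0002
[ 0.4861 -0.0681  0.2807] [ 0.7028 -0.2731  0.0522] [-0.0508  0.0036  0.0109]
side 0.12 0
side 0.17 4
wrist 0.12 4139 slope 0.002920065932283684 x at y=0 -0.0947171656388847 res 0.0005167874740004126
wrist 0.17 1927 slope 0.003828532064363254 x at y=0 -0.09467052659252745 res 0.0005273613131780327
```

View pics/side5c.png

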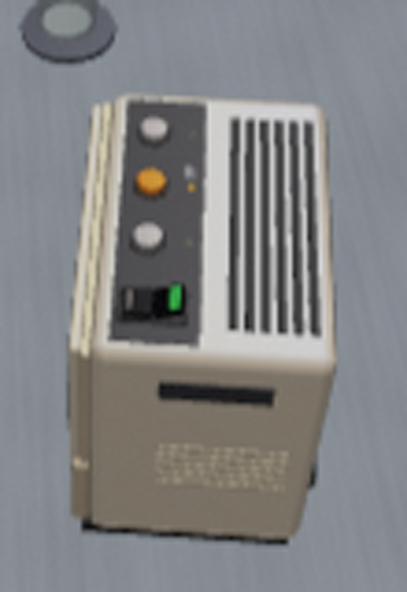

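View pics/wrist5c.png

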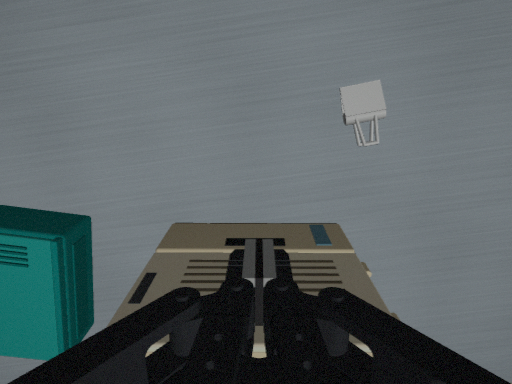

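The wrist depth gives a door slope of 0.003 rad, so it is shut. It also shows my machine-centre x was about 7 mm too far back, because the top rectangle was clipped. The rocker and amber positions were measured directly, so they stand. Now I'll move above the rocker's green end.

```bash
python3 -m inch '[[0,-0.3,-2,0,0,0,0],[-3,-2,0,0,0,0,0],[-3,-2,0,0,0,0,0],[-3,-2,0,0,0,0,0],[-3,-2,0,0,0,0,0]]';python3 -m inch '[[-3,-0.2,0,0,0,0,0],[-1,0,0,0,0,0,0],[0,0,0,0,0,0,0],[0,0,0,0,0,0,0]]'; python3 - <<'E'
from h import *
np.set_printoptions(precision=4,suppress=True)
s=get_state(); print(s["tcp_pos"],s["orientation"],s["wrist_force"])
p=shot("side","s6.png"); a=cv2.imread('pics/s6.png')
for X in [s["tcp_pos"],[.632,-.1745,.262],[.6272,-.068,.258]]: print(w2px(p,np.array(X)))
cv2.imwrite('pics/s6c.png',cv2.resize(a[130:290,230:340],None,fx=3.7,fy=3.7,interpolation=2))
p=shot("wrist","w6.png")
for l in ["rocker_on_end","filter_reset_top","fan_button_top"]:
    print(l,[(round(a["confidence"],2),np.round(a["location"],1),px2w(p,a["location"])) for a in tip_of(p,l)[:2]])
E
```

```text
clock: 7.05
tcp_pos: [0.5954, -0.1682, 0.2935]
orientation: [-0.001, 0.07, 0.998, 0.0]
wrist_force: [0.2, 1.0, 1.4]
finger_gap: 0.0002
clock: 7.45
tcp_pos: [0.6331, -0.1747, 0.2936]
orientation: [-0.001, 0.07, 0.998, 0.0]
wrist_force: [-0.4, 0.1, -0.1]
finger_gap: -0.0001
[ 0.6331 -0.1747  0.2936] [-0.0011  0.0703  0.9975  0.0004] [-0.4218  0.1201 -0.12  ]
[278.0135 201.5211]
[276.8865 209.7311]
[270.4398 177.7315]
rocker_on_end [(0.68, array([259.4, 227.9]), array([ 0.6313, -0.1744,  0.2633]))]
filter_reset_top [(0.66, array([432.8, 192.9]), array([ 0.6252, -0.0701,  0.2591]))]
fan_button_top [(0.76, array([349.8, 192.4]), array([ 0.6181, -0.1186,  0.259 ]))]
```

View pics/s6c.png

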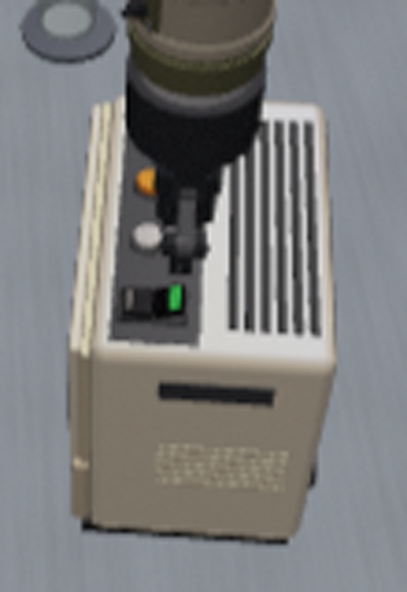

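View pics/w6.png

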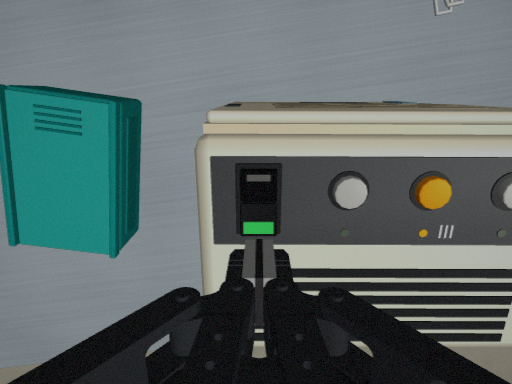

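All views agree on the green end at about (0.632, -0.1745). The fingertips are above it, clear of the fan button. Pressing down.

```bash
python3 -m inch '[[0,0,1.2,0,0,0,0],[0,0,1.2,0,0,0,0],[0,0,0.3,0,0,0,0],[0,0,0.3,0,0,0,0],[0,0,0,0,0,0,0]]'; python3 -m inch '[[0,0,0.2,0,0,0,0],[0,0,0.2,0,0,0,0],[0,0,0.2,0,0,0,0],[0,0,0,0,0,0,0]]'
```

```text
clock: 8.2
tcp_pos: [0.6331, -0.1747, 0.2656]
orientation: [0.0, 0.07, 0.998, -0.0]
wrist_force: [-0.0, -0.3, 0.2]
finger_gap: 0.0004
clock: 8.6
tcp_pos: [0.6336, -0.1749, 0.2594]
orientation: [0.0, 0.07, 0.998, -0.0]
wrist_force: [1.1, -1.1, 1.9]
finger_gap: 0.0003
```

```bash
python3 -m inch '[[0,0,0.15,0,0,0,0],[0,0,0.15,0,0,0,0],[0,0,0,0,0,0,0]]'
```

```text
clock: 8.9
tcp_pos: [0.6335, -0.1749, 0.2571]
orientation: [0.001, 0.07, 0.998, -0.0]
wrist_force: [0.6, 0.3, 5.2]
finger_gap: 0.0002
```

```bash
python3 -m inch '[[0,0,0.15,0,0,0,0],[0,0,0.1,0,0,0,0],[0,0,0,0,0,0,0]]'
```

```text
clock: 9.2
tcp_pos: [0.6335, -0.1749, 0.2569]
orientation: [0.002, 0.07, 0.998, -0.001]
wrist_force: [-1.5, 1.4, 13.2]
finger_gap: 0.0002
```

Position has stopped at 257 mm while the force rose to 13 N, so the rocker is at its stop. I'll lift off and check it.

```bash
python3 -m inch '[[0,0,-0.6,0,0,0,0],[0,0,-1.5,0,0,0,0],[0,0,-2,0,0,0,0],[0,0,-1,0,0,0,0],[0,0,0,0,0,0,0]]'; python3 - <<'E'
from h import *
np.set_printoptions(precision=4,suppress=True)
s=get_state(); print(s["tcp_pos"],s["orientation"],s["wrist_force"])
p=shot("side","s7.png"); a=cv2.imread('pics/s7.png'); cv2.imwrite('pics/s7c.png',cv2.resize(a[190:230,250:300],None,fx=12,fy=12,interpolation=2))
p=shot("wrist","w7.png"); a=p["pixels"][:,:,::-1]; cv2.imwrite('pics/w7c.png',cv2.resize(a[100:300,200:500],None,fx=2.6,fy=2.6,interpolation=2))
for l in ["rocker_on_end","filter_reset_top","fan_button_top","timer_button_top"]:
    print(l,[(round(a["confidence"],2),np.round(a["location"],1),px2w(p,a["location"])) for a in tip_of(p,l)[:2]])
K=np.array(p["mtx"]); d=p["depth"]; v,u=np.mgrid[:384,:512]; T=p["T"]
P=np.stack([(u-K[0,2])/K[0,0]*d,-(v-K[1,2])/K[1,1]*d,-d],-1)@T[:3,:3].T+T[:3,3]
c=P[...,:2]-[.6320,-.1745]; cc=np.array([.99,-.141]); ss=np.array([.141,.99])
lx=c@cc; ly=c@ss
for x in np.arange(-.045,.016,.005):
    m=(abs(lx-x)<.0025)&(abs(ly)<.007)&(d>0)&(P[...,2]<.275); print(round(x,3),m.sum(),np.median(P[m][:,2]) if m.sum() else None)
hsv=cv2.cvtColor(p["pixels"],cv2.COLOR_RGB2HSV)
m=(cv2.inRange(hsv,(8,150,120),(22,255,255))>0)&(P[...,2]>.254)&(P[...,2]<.262)
n,lab,st,ce=cv2.connectedComponentsWithStats(m.astype(np.uint8)); k=1+st[1:,4].argmax(); print("amber",ce[k],st[k],P[lab==k].mean(0))
E
```

```text
clock: 9.7
tcp_pos: [0.6336, -0.175, 0.306]
orientation: [0.001, 0.07, 0.998, -0.0]
wrist_force: [-0.1, 0.3, -0.2]
finger_gap: 0.0001
[ 0.6336 -0.175   0.306 ] [ 0.0009  0.0705  0.9975 -0.0003] [-0.1453  0.2732 -0.2403]
rocker_on_end []
filter_reset_top [(0.79, array([426.9, 185.8]), array([ 0.6247, -0.0689,  0.2593]))]
fan_button_top [(0.82, array([345.1, 186. ]), array([ 0.6179, -0.1189,  0.2588]))]
timer_button_top [(0.82, array([504.3, 188.8]), array([ 0.6337, -0.0208,  0.2587]))]
-0.045 189 0.250332174005068
-0.04 194 0.25191172020816144
-0.035 278 0.2602137393722842
-0.03 166 0.2636614955081107
-0.025 164 0.26158651016676426
-0.02 156 0.2597145438592564
-0.015 156 0.2580340803189825
-0.01 164 0.25791849972031067
-0.005 169 0.25791862626673273
-0.0 154 0.2583143871990166
0.005 83 0.2578405585695521
0.01 128 0.2519731186622427
0.015 124 0.2517820703967551
amber [425.0848 187.9005] [412 172  31  31 613] [ 0.6262 -0.0697  0.2587]
```

View pics/s7c.png

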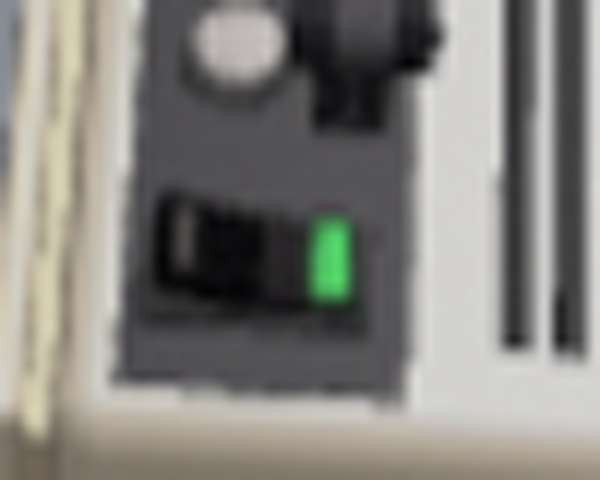

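View pics/w7c.png

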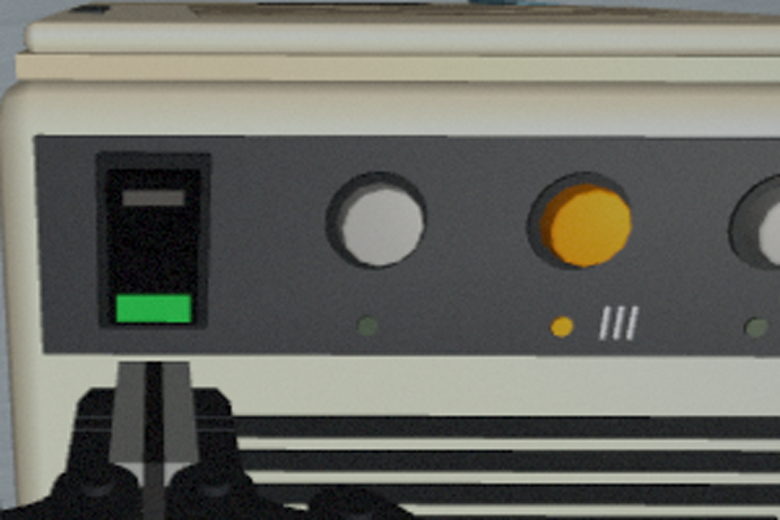

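Rocker rear half reads level at 258 mm and the front half is raised, so it is fully on. Amber centre is at (0.6263, -0.0693). I'll move above it.

```bash
python3 -m inch '[[0.5,2.5,0,0,0,0,0],[0.6,2.7,0,0,0,0,0],[0.6,2.7,0,0,0,0,0],[0.5,2.5,0,0,0,0,0],[0,0,0,0,0,0,0]]'; python3 -m inch '[[0,0,1.5,0,0,0,0],[0,0,1.5,0,0,0,0],[0,0,0.8,0,0,0,0],[0,0,0.3,0,0,0,0],[0,0,0,0,0,0,0]]';  python3 - <<'E'
from h import *
p=shot("side","s8.png"); a=cv2.imread('pics/s8.png'); cv2.imwrite('pics/s8c.png',cv2.resize(a[140:240,240:320],None,fx=6,fy=6,interpolation=2))
E
```

```text
clock: 10.5
tcp_pos: [0.6255, -0.0656, 0.3047]
orientation: [-0.0, 0.069, 0.998, 0.001]
wrist_force: [0.9, -0.7, -0.3]
finger_gap: -0.0001
clock: 11.0
tcp_pos: [0.6258, -0.0691, 0.2634]
orientation: [-0.0, 0.071, 0.998, 0.0]
wrist_force: [-0.6, 0.2, 0.0]
finger_gap: -0.0
```

View pics/s8c.png

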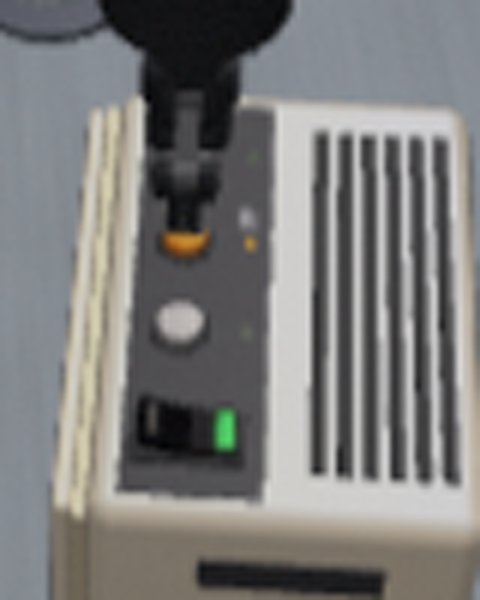

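The fingertips are centred just above the amber button at about (187,235) in the crop, clear of both grey buttons, and the lamp is lit. Pressing slowly to the stop.

```bash
python3 -m inch '[[0,0,0.3,0,0,0,0],[0,0,0.3,0,0,0,0],[0,0,0.2,0,0,0,0],[0,0,0,0,0,0,0]]'; python3 -m inch '[[0,0,0.15,0,0,0,0],[0,0,0.1,0,0,0,0],[0,0,0,0,0,0,0]]'
```

```text
clock: 11.45
tcp_pos: [0.6264, -0.0689, 0.2561]
orientation: [0.001, 0.07, 0.998, -0.0]
wrist_force: [0.5, -0.0, 2.7]
finger_gap: 0.0003
clock: 11.75
tcp_pos: [0.6264, -0.0689, 0.2541]
orientation: [0.001, 0.07, 0.998, -0.0]
wrist_force: [-0.1, -0.3, 4.5]
finger_gap: 0.0003
```

```bash
python3 -m inch '[[0,0,0.15,0,0,0,0],[0,0,0.1,0,0,0,0],[0,0,0,0,0,0,0]]'; for i in 1 2 3 4 5 6; do python3 -m inch '[[0,0,0,0,0,0,0],[0,0,0,0,0,0,0],[0,0,0,0,0,0,0],[0,0,0,0,0,0,0],[0,0,0,0,0,0,0]]'; done
```

```text
clock: 12.05
tcp_pos: [0.6264, -0.0689, 0.2539]
orientation: [0.002, 0.07, 0.998, -0.0]
wrist_force: [-2.1, -0.2, 14.5]
finger_gap: -0.0001
clock: 12.55
tcp_pos: [0.6264, -0.0689, 0.2539]
orientation: [0.002, 0.07, 0.998, -0.0]
wrist_force: [-2.7, 0.3, 15.0]
finger_gap: -0.0001
clock: 13.05
tcp_pos: [0.6265, -0.0689, 0.2539]
orientation: [0.002, 0.07, 0.998, -0.0]
wrist_force: [-3.1, 0.6, 15.2]
finger_gap: 0.0001
clock: 13.55
tcp_pos: [0.6264, -0.0689, 0.2539]
orientation: [0.002, 0.07, 0.998, -0.0]
wrist_force: [-3.4, -0.3, 14.1]
finger_gap: -0.0003
clock: 14.05
tcp_pos: [0.6264, -0.0689, 0.2539]
orientation: [0.002, 0.07, 0.998, -0.0]
wrist_force: [-2.8, 0.0, 14.1]
finger_gap: -0.0002
clock: 14.55
tcp_pos: [0.6265, -0.0689, 0.2539]
orientation: [0.002, 0.07, 0.998, -0.0]
wrist_force: [-3.7, 0.1, 15.0]
finger_gap: 0.0001
clock: 15.05
tcp_pos: [0.6264, -0.0689, 0.2539]
orientation: [0.002, 0.07, 0.998, -0.0]
wrist_force: [-3.3, 0.3, 13.7]
finger_gap: -0.0001
```

The button was held fully in for 3 s. Releasing, retreating and checking everything.

```bash
python3 -m inch '[[0,0,-0.6,0,0,0,0],[0,0,-1.5,0,0,0,0],[0,0,-2.5,0,0,0,0],[0,0,-3,0,0,0,0],[2,0,-2,0,0,0,0]]'; python3 -m inch '[[4,0,0,0,0,0,0],[4,0,0,0,0,0,0],[3,0,0,0,0,0,0],[1,0,0,0,0,0,0],[0,0,0,0,0,0,0]]'; python3 - <<'E'
from h import *
np.set_printoptions(precision=4,suppress=True)
s=get_state(); print(s["tcp_pos"],s["orientation"],s["wrist_force"])
for n in ["side","wrist","top"]:
    p=shot(n,n+"9.png"); K=np.array(p["mtx"]); d=p["depth"]; v,u=np.mgrid[:384,:512]; T=np.array(p["T"])
    P=np.stack([(u-K[0,2])/K[0,0]*d,-(v-K[1,2])/K[1,1]*d,-d],-1)@T[:3,:3].T+T[:3,3]
    a=-.1414; L=(P[...,:2]-[.6625,-.0985])@np.array([[np.cos(a),np.sin(a)],[-np.sin(a),np.cos(a)]]).T
    m=(d>0)&(P[...,2]>.12)&(P[...,2]<.225)&(L[...,0]<-.06)&(L[...,0]>-.15)&(abs(L[...,1])<.108)
    if m.sum()>200:
        c=np.polyfit(L[m][:,1],L[m][:,0],1); print(n,"door",m.sum(),c)
    lx=L[...,0]+.039-.0; 
    for nm,yy,xx in [("fan",-.025,0),("amber",.025,0),("timer",.075,0),("rocker rear",-.080,None)]:
        if xx is None:
            c=np.array([.632,-.1745]); m=(np.hypot(P[...,0]-c[0],P[...,1]-c[1])<.005)
        else: m=np.hypot(lx,L[...,1]-yy)<.005
        m&=(d>0)&(P[...,2]<.28); print(n,nm,m.sum(),np.median(P[m][:,2]) if m.sum() else None)
    for l in ["tumbler","coaster","storage_box","spring_clip"]:
        print(l,[(round(a["confidence"],2),np.round(a["location"],1)) for a in tip_of(p,l)[:1]])
E
```

```text
clock: 15.55
tcp_pos: [0.6072, -0.0661, 0.3467]
orientation: [-0.0, 0.07, 0.998, 0.0]
wrist_force: [0.7, -1.0, -0.4]
finger_gap: 0.0001
clock: 16.05
tcp_pos: [0.4865, -0.0487, 0.3472]
orientation: [0.0, 0.07, 0.998, 0.0]
wrist_force: [0.6, 0.1, 0.1]
finger_gap: -0.0
[ 0.4865 -0.0487  0.3472] [0.0002 0.0704 0.9975 0.0001] [0.5937 0.0759 0.1376]
side fan 11 0.2581567344436908
side amber 9 0.25774699460500106
side timer 8 0.25805424859019077
side rocker rear 10 0.2570872413704382
tumbler [(0.66, array([247.7, 135.3]))]
coaster [(0.71, array([248.5, 140.4]))]
storage_box [(0.67, array([274.9, 345.5]))]
spring_clip [(0.55, array([210.9, 202.7]))]
wrist door 6954 [ 0.0029 -0.0873]
wrist fan 0 None
wrist amber 74 0.259000286961481
wrist timer 0 None
wrist rocker rear 0 None
tumbler []
coaster []
storage_box [(0.79, array([ 62.5, 246. ]))]
spring_clip [(0.85, array([334.3, 114.8]))]
top fan 0 None
top amber 0 None
top timer 0 None
top rocker rear 0 None
tumbler [(0.94, array([126.9, 183.9]))]
coaster [(0.82, array([131.4, 185.9]))]
storage_box [(0.55, array([387.8, 174. ]))]
spring_clip [(0.54, array([232. , 228.5]))]
```

View pics/side9.png

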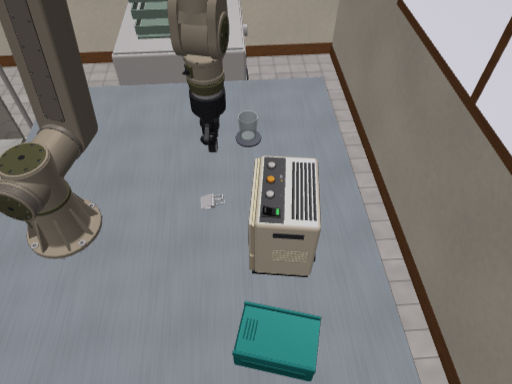

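View pics/wrist9.png

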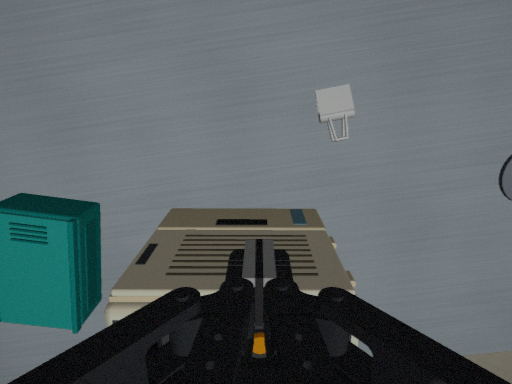

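The side view shows the door shut, the rocker on at (271,212), and all three round buttons standing at 258 mm. The amber lamp near (281,177) looks out. The tumbler, box and clip have not moved, and the arm is clear of everything. Handing in.

```bash
python3 -c "
from h import *
print(workorder.hand_in()); print(get_state()['clock'])"
```

```text
the job is handed in; nothing more can be done
None
the job is handed in; nothing more can be done
```

The dehumidifier is back in service, with all three steps done in the order asked, and the job was handed in at about 16 s of the 58 s allowed.

- **Filter door:** I pushed it shut at mid-width until it met its stop at about 17 N. The last wrist-camera measurement gave 0.003 rad open, where 0.03 rad or less counts as shut.
- **Power rocker:** I pressed the green end down to its stop, where the force reached 13 N. The rear half then measured level at 257–258 mm, which is fully on.
- **Filter reset:** I pressed the amber button fully in, held it for about 3 s and let it go. It sprang back to 258 mm.
- **Everything else:** Both grey buttons measured 258 mm at the end and the gripper was never over either with the fingers lowered. The tumbler, coaster, box and clip show no visible shift, and the arm was clear with no force on it.

**Checks that disagreed or were missing:**
- My first estimate of the machine's centre was about 7 mm too far back in x. Depth readings of the shut door corrected it, and it did not affect the presses, which used directly measured points.
- The last top view was blocked by the arm, so the final button heights come from the side camera, with only the amber one confirmed by the wrist camera.
- The amber lamp looks out in the last side picture, but I judged that by eye and did not measure it.

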